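# Park the thin serving board under the riser shelf

### The job

Tidy up the worktop: take the spice jar off the thin serving board and stand it upright on top of the low riser shelf, then press the fingertips on the board's top and drag it, flat on the worktop, to the shelf's front opening and all the way in against the stop at the back. Do not lift the board off the worktop, do not tip the jar over, and leave the other things where they are.

Things in the scene. Friction and masses are not known exactly. Their poses are not given: they have to be found in the camera images.
- board: thin pale wooden board, 190 (its x) x 120 mm (its y), small dark eyelet near its -x end; top 8 mm above the worktop. 0.25 kg, on four smooth 2 mm glides (at x +-80, y +-45 mm): slides easily (friction about 0.2) under fingertips pressing with 5 to 15 N, and does not tip if pressed between the glides. Too wide to grasp. Origin: middle of its underside, z up; its +x end goes in first
- board_nose (a point): middle of the board's +x end edge, 5 mm above the worktop
- riser: low wooden shelf, fixed; slab 120 deep (its x) x 220 mm wide (its y), top 32 mm up, underside 18 mm. Origin: on the worktop under its middle. Its front (x = -60 mm, facing the robot) opens into a slot 132 mm wide, centred at y = 0, ending at a stop wall at x = +40 mm; fully in, the board still sticks out 90 mm. A jar stands on the right end of the top; its middle and left are free
- riser_stop (a point): middle of the front face of the back stop inside the slot, 5 mm above the worktop; the board's nose ends here
- jar: glass spice jar with a dark cap, standing on the board at the start; 44 mm diameter, 96 mm tall, 0.11 kg; origin at the middle of its underside, z up its axis
- shelf_jar: bystander: glass spice jar with a mustard-coloured cap, 45 mm diameter, 100 mm tall, on the right end of the riser's top (y about -82 mm in its frame); origin at the middle of its underside
- lemon: bystander: lemon, 78 x 55 x 56 mm, on the worktop near its left end; origin at the middle of its underside as it lies at the start
Mind the look-alikes: they are no part of the job. What is shaped like the jar but purple is not meant.

How it is judged:
On the way, in this order (a step that is already met when the one before it is completed fails the run):
1. the spice jar stands upright on top of the riser shelf, let go (z of jar in the frame of riser between 0.027 and 0.037 m and angle between jar's own z axis and vertical below 0.1 rad and contact force between the fingers and jar below 0.1 N), for 0.2 s.
2. the board is dragged by fingertips that press on its top (the tool is over the board and the board moves) (contact force between the fingers and board above 1 N and linear speed of board above 0.005 m/s and distance of board from where it was at the start of the episode above 0.03 m and x of the grasp point in the frame of board between -0.1 and 0.1 m and y of the grasp point in the frame of board between -0.065 and 0.065 m), for 0.2 s.
At the end, for the whole second after the job is handed in: the board lies flat on the worktop in the riser's slot, its nose within 10 mm of the back stop and within 15 mm of the slot's middle; the spice jar stands upright on the riser's top; both at rest and let go (x of board_nose in the frame of riser_stop between -0.01 and 0.005 m and y of board_nose in the frame of riser_stop between -0.015 and 0.015 m and angle between the x axis of board and the x axis of riser, either way round below 0.12 rad and height (world z) of board below 0.005 m and angle between board's own z axis and vertical below 0.05 rad and z of jar in the frame of riser between 0.027 and 0.037 m and angle between jar's own z axis and vertical below 0.1 rad and linear speed of each of board, jar below 0.01 m/s); the robot touches nothing.
It fails at once if the board is lifted more than 20 mm off the worktop or tilted more than 0.25 rad (height (world z) of board above 0.02 m or angle between board's own z axis and vertical above 0.25 rad).
It fails at once if the spice jar tips over (angle between jar's own z axis and vertical above 0.8 rad).
It fails at once if the jar already on the riser or the lemon is moved by more than 30 mm (distance of any of shelf_jar, lemon from where it was at the start of the episode above 0.03 m).
It also fails if it takes over 72 s, if anything falls off the work surface, if the arm or the gripper's body presses on something with over 40 N, if the wrist force passes 120 N, or if a joint passes its speed limit or range.

### The arm

A 6-joint arm with a two-finger parallel gripper is mounted at the origin on a cart in front of the work surface, level with it; the furniture and walls round the work are solid. World frame = base frame: x ahead of the robot, y to its left, z up, the work surface at z = 0. Lengths are in m, angles in rad, forces in N, time in s.
With the tool pointing down it reaches from about 0.3 to 0.775 m from the base axis. Payload 14.6 kg.
Tool frame: the origin (TCP) lies on the mounting face of the last link; the fingertips stand 199 mm ahead of it and the grasp point (between the pads) lies 180 mm ahead of it; z points along the fingers, y is the line along which they close (so a half turn about z gives the same grasp; the last joint's range is limited). The gripper opens to 94 mm and grips with 3 to 60 N. Pads are 16 mm wide; open, the fingers measure 119 mm over their backs; the gripper's body (75 mm by 177 mm) begins 78 mm behind the grasp point.
Start: joints at [1.088, 0.3, 1.521, -0, 1.321, -0.067], TCP at [0.222, 0.503, 0.405] pointing down, gripper open.
Joint ranges: [-3.03, 3.03], [-0.79, 2.21], [0.23, 2.52], [-1.04, 4.18], [0, 3.07], [-2.55, 2.55]. Speed limits (rad/s): [2.22, 2.22, 2.57, 3.14, 3.14, 3.14].

### API

Orientations are given as [roll, pitch, yaw] about the fixed x, y, z axes, in that order (R = Rz(yaw) Ry(pitch) Rx(roll)).
In Python, from station import telemetry, cams, workorder, finder gives the robot as it stands.
- The arm moves only by the tool jog_arm, never from a script. Its argument "rows" is a list of rows, each an object with "gripper": the finger opening in m, from 0 to 0.094; "slide": the shift along the tool's x, y, z in m, a list of three; "spin": the turn about the tool's z in rad. In form: [{"gripper": gripper, "slide": [tx, ty, tz], "spin": spin}, ...]. A call has 1 to 8 rows; each row is the pose to reach, as a shift and turn from the pose commanded when the call began, along the tool's axes at that moment; what a row does not reach only later rows make up. A row lasts 1/10 s, in which the tool goes at most 50 mm and 8.59 degrees, less where a joint would pass 70% of its speed; a pose out of reach is approached as far as the arm can. A call with a gripper value outside its range is refused whole. The fingers move at their own pace and stop on an object; "squeeze" is the grip in N (left out, the last holds). Time passes only in rows, so rows that repeat a pose let the fingers close. It gives the time, the measured TCP pose, the force, the opening and the grip force at its end, in the units of the state.
- telemetry.get_obs(): the state, without advancing time (a new reading comes with each control period).
- cams.camera(name): name is "side" or "top" or "wrist"; returns (picture, depth): 420x560x3 uint8, red, green, blue; 420x560 float32, m along the optical axis (not along the pixel's ray), 0 where there is no reading.
- cams.camera_info(name): a dict with "camera_matrix" (3x3 intrinsics, pixels), "R" (3x3) and "t" (3): a world point X has camera coordinates R X + t; the wrist camera has in their place "tool_from_camera" (4x4, takes a point from camera to tool coordinates, whose origin is the TCP and whose axes are the flange's). Camera axes: x right, y down, z forward; pixel columns grow to the right and rows downward; lengths in m; the calibration is good to about 2 mm. A picture is of the moment at which its call begins: read the wrist's pose just before it. camera_info takes no time and is no camera call.
- workorder.hand_in(): hands the job in; it is judged then, once.
Trained networks look in the newest picture that a camera, given by its name, has taken for a name from the list of things; names that differ only in an ending like _2 or _b are one class to them, and where a whole thing is asked for, a point or a joint stands for the part that bears it (a point fixed in the world has none). Each returns a list of dicts, best first, with "confidence" (0 to 1); they miss things now and then, are a little off and sometimes report something else, mostly with a low value. They report only what shows in the picture. A call takes as long as a camera call. They do not tell look-alikes from the thing itself.
- finder.find_in(target, camera): "point" ([x, y, z] in m, in world coordinates, good to about 4 mm: the middle of the surface that is visible of it).
- finder.masks_of(target, camera): "region" (420x560 bool, what is visible of it).
The state is a dict: "time_s": time; "qpos": joint angles; "joint_vel": joint speeds; "tau": joint torques, N m; "ee_pos": TCP position; "eef_rot": TCP orientation; "force": force on the tool from outside, world axes, zero at the start; "moment": the same for the moment, N m; "grip_width": finger opening in m; "grip_force": force on a finger pad.
Only numpy, scipy, OpenCV 4.12 (cv2) and the standard library are available. Lean on these libraries where they do the work, as an engineer would, in place of code of your own. Each camera call takes 0.05 s, during which the arm holds its last target. There are 200 camera calls.

## Working session

There is one attempt and no reset: what is moved stays moved. The work goes in short steps, Python scripts to look and compute and a tool call to move; the robot and the scene stay as the last step left them, time stands still between calls to the robot, and variables do not carry over. Pictures are saved under pics/ and viewed, at most 10 in all, crops included, and the job is handed in when it is done.

Besides the shell and the picture viewer there is one more tool, called after ">>>" as name([rows], argument=value, ...), one row to a line, values as JSON. jog_arm: Moves the arm, as the interface text tells. Its arguments: {"type":"object","properties":{"rows":{"type":"array","items":{"type":"object","properties":{"gripper":{"type":"number"},"slide":{"type":"array","items":{"type":"number"}},"spin":{"type":"number"}}}},"squeeze":{"type":"number"}},"required":["rows"]}

```bash
mkdir -p pics; cat > h.py <<'E'
import numpy as np, cv2
from station import telemetry, cams, workorder, finder
from scipy.spatial.transform import Rotation as Ro
def cloud(cam):
    im,d=cams.camera(cam); c=cams.camera_info(cam); K=np.array(c["camera_matrix"])
    v,u=np.mgrid[:420,:560]
    P=np.stack([(u-K[0,2])/K[0,0]*d,(v-K[1,2])/K[1,1]*d,d],-1)
    W=(P-np.array(c["t"]))@np.array(c["R"])
    W[d==0]=np.nan
    return im,W
def save(n,im): cv2.imwrite("pics/"+n,im[...,::-1])
E
python3 - <<'E'
from h import *
o=telemetry.get_obs(); print({k:np.round(v,3) for k,v in o.items()})
ims=[]
for c in ("top","side"):
    im,W=cloud(c); save(c+"0.png",im)
    for t in ("board","riser","jar","shelf_jar","lemon"):
        for r in finder.find_in(t,c): print(c,t,np.round(r["point"],3),round(r["confidence"],2))
E
```

```text
{'time_s': np.float64(0.0), 'qpos': array([ 1.088,  0.3  ,  1.522, -0.   ,  1.321, -0.067]), 'joint_vel': array([-0.   , -0.001,  0.002,  0.   , -0.001, -0.002]), 'tau': array([ 1.0000e-03, -5.3180e+01, -3.5274e+01,  7.1000e-02,  2.4000e-02,
       -0.0000e+00]), 'ee_pos': array([0.222, 0.503, 0.404]), 'eef_rot': array([-3.14 , -0.   ,  2.726]), 'force': array([-1.008,  0.243,  0.275]), 'moment': array([ 0.038,  0.004, -0.038]), 'grip_force': np.float64(0.0), 'grip_width': np.float64(0.094)}
top riser [ 0.668 -0.167  0.031] 0.61
top jar [ 0.478 -0.328  0.1  ] 0.88
top jar [ 0.706 -0.355  0.096] 0.77
top jar [ 0.621 -0.371  0.096] 0.6
top shelf_jar [ 0.686 -0.257  0.131] 0.73
top lemon [0.565 0.01  0.049] 0.94
side board [ 0.425 -0.385  0.007] 0.72
side riser [ 0.652 -0.188  0.034] 0.6
side jar [ 0.613 -0.396  0.06 ] 0.92
side jar [ 0.473 -0.357  0.066] 0.89
side jar [ 0.696 -0.372  0.059] 0.7
side shelf_jar [ 0.669 -0.272  0.092] 0.88
side lemon [ 0.557 -0.004  0.034] 0.8
```

View pics/top0.png

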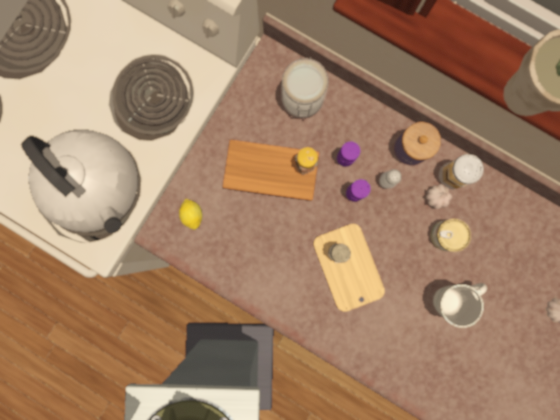

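View pics/side0.png

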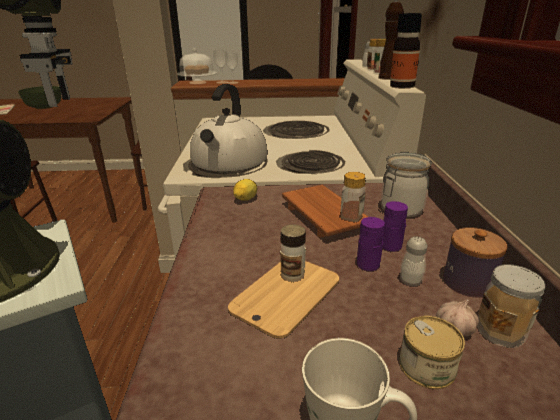

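The top view shows the riser at (270,170) with the yellow-capped jar on its right end. The board is at (349,267) with its eyelet at (362,299), the target jar stands on it at (341,253), and the purple look-alikes are at (349,153) and (360,190). Next I measure the poses.

```bash
cat >> h.py <<'E'
def rect(W,m):
    P=W[m][:,:2]; P=P[~np.isnan(P).any(1)]
    return P
def fit(P):
    (c,s,a)=cv2.minAreaRect((P*1000).astype(np.float32)); return np.round(c,1),np.round(s,1),round(a,2)
def comp(m,near=None):
    n,l,s,c=cv2.connectedComponentsWithStats(m.astype(np.uint8))
    i=1+np.argmax(s[1:,4]); return l==i
def box(W,x0,x1,y0,y1,z0,z1):
    return (W[...,0]>x0)&(W[...,0]<x1)&(W[...,1]>y0)&(W[...,1]<y1)&(W[...,2]>z0)&(W[...,2]<z1)
def scene():
    out={}
    for c in ("top","side"):
        im,W=cloud(c); h=cv2.cvtColor(im,cv2.COLOR_RGB2HSV)
        r=comp(box(W,.5,.85,-.35,.05,.024,.041)&(h[...,1]>110)); b=comp(box(W,.25,.85,-.55,-.1,.0,.016)&(h[...,0]>8)&(h[...,0]<30)&(h[...,1]>75)&(h[...,2]>130))
        print(c,"riser",fit(rect(W,r)),np.nanmedian(W[r][:,2]),r.sum(),"board",fit(rect(W,b)),np.nanmedian(W[b][:,2]),b.sum())
        out[c]=(im,W,r,b)
    return out
E
python3 - <<'E'
from h import *
o=scene()
for c,(im,W,r,b) in o.items():
    p=im.copy(); p[r]=(0,255,0); p[b]=(0,0,255)
    x=cv2.resize(p[100:320,160:460],None,fx=2,fy=2); save(c+"m.png",x)
    for n,(x,y,z) in dict(jar=(.475,-.335,.09),sj=(.68,-.262,.12),pur=(.615,-.38,.09)).items():
        m=box(W,x-.04,x+.04,y-.04,y+.04,z-.01,z+.03)
        P=W[m]; print(c,n,m.sum(),np.round(np.percentile(P,[2,50,98],axis=0),3).tolist(), cv2.minEnclosingCircle((P[:,:2]*1000).astype(np.float32)))
    e=box(W,.2,.55,-.5,-.25,-.02,.02)&(im.max(-1)<70); print("eye",np.nanmedian(W[e],0),e.sum())
a=cv2.imread("pics/topm.png");b=cv2.imread("pics/sidem.png"); cv2.imwrite("pics/m.png",cv2.resize(np.vstack([a,b]),(500,580)))
E
```

```text
top riser (array([ 676. , -174.7]), array([220.3, 120.7]), 83.07) 0.031217050717005274 4033 board (array([ 451.1, -373.3]), array([228.2, 176.1]), 22.09) 0.006822228988329945 4031
side riser (array([ 674.4, -177.1]), array([220.8, 121. ]), 83.35) 0.03125406662822157 1993 board (array([ 449.7, -362.7]), array([202.6, 129.1]), 21.93) 0.007580346553213855 4376
top jar 312 [[0.462, -0.355, 0.091], [0.481, -0.335, 0.103], [0.5, -0.316, 0.107]] ((480.6437072753906, -336.46917724609375), 21.64223861694336)
top sj 345 [[0.667, -0.277, 0.115], [0.687, -0.257, 0.132], [0.708, -0.237, 0.136]] ((688.32568359375, -256.7597351074219), 22.507469177246094)
top pur 305 [[0.606, -0.399, 0.082], [0.625, -0.379, 0.094], [0.645, -0.36, 0.099]] ((625.76806640625, -379.3728332519531), 21.585121154785156)
eye [nan nan nan] 0
side jar 507 [[0.458, -0.36, 0.082], [0.474, -0.349, 0.102], [0.498, -0.322, 0.104]] ((479.49224853515625, -339.29010009765625), 22.373027801513672)
side sj 322 [[0.666, -0.281, 0.111], [0.679, -0.268, 0.127], [0.705, -0.243, 0.133]] ((686.3486328125, -259.9498291015625), 22.829633712768555)
side pur 381 [[0.604, -0.403, 0.081], [0.618, -0.388, 0.094], [0.642, -0.364, 0.096]] ((624.737060546875, -381.9964599609375), 22.349525451660156)
eye [ 0.36987473 -0.39837198  0.00782125] 29
  return np.nanmean(a, axis, out=out, keepdims=keepdims)
```

View pics/m.png

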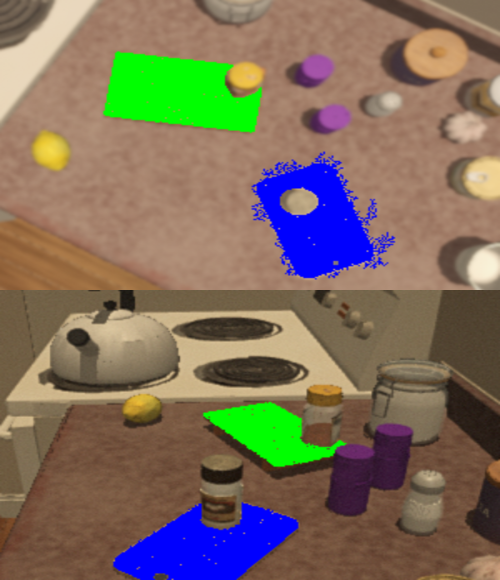

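The masks cover the riser well, but the top view's board mask bleeds into the worktop. I'll tighten the board mask and get its pose and the jar relative to it.

```bash
sed -i 's/(h\[...,2\]>130))/(h[...,2]>130)\&(im[...,0].astype(int)-im[...,2]>70)); b=cv2.morphologyEx(b.astype(np.uint8),cv2.MORPH_OPEN,np.ones((5,5)))>0/' h.py
python3 - <<'E'
from h import *
o=scene()
E
```

```text
top riser (array([ 676. , -174.8]), array([219.8, 121.1]), 83.31) 0.031234531532848372 4036 board (array([ 446.1, -368.4]), array([193.9, 123.3]), 22.51) 0.007177188320238602 3455
side riser (array([ 673.8, -177.2]), array([222.1, 120.8]), 83.18) 0.031266817671676064 2010 board (array([ 448.9, -363.8]), array([201. , 128.1]), 22.39) 0.007576568489728864 4332
```

```bash
cat >> h.py <<'E'
def go(x,y,z,yaw):
    """slide/spin from the present pose to grasp point x,y,z and tool yaw (tool down)"""
    o=telemetry.get_obs(); R=Ro.from_euler("xyz",o["eef_rot"]).as_matrix()
    g=o["ee_pos"]+R@[0,0,.18]
    s=R.T@(np.array([x,y,z])-g)
    d=-(yaw-o["eef_rot"][2]); d=(d+np.pi)%(2*np.pi)-np.pi
    print("t",round(float(o["time_s"]),2),"grasp pt",np.round(g,4),"rpy",np.round(o["eef_rot"],4),"F",np.round(o["force"],1),"w",round(float(o["grip_width"]),4),"| slide",np.round(s,4),"spin",round(d,4))
E
python3 -c "
from h import *
go(.48,-.338,.17,.39)"
```

```text
t 0.8 grasp pt [0.2222 0.5031 0.2247] rpy [3.1415 0.     2.7258] F [-0.1  0.7 -1.1] w 0.0942 | slide [-0.5756 -0.6653  0.0546] spin 2.3358
```

>>> jog_arm([
  {"gripper": 0.094, "slide": [-0.29, -0.33, 0.03], "spin": 1.17},
  {"gripper": 0.094, "slide": [-0.29, -0.33, 0.03], "spin": 1.17},
  {"gripper": 0.094, "slide": [-0.29, -0.33, 0.03], "spin": 1.17},
  {"gripper": 0.094, "slide": [-0.29, -0.33, 0.03], "spin": 1.17},
  {"gripper": 0.094, "slide": [-0.29, -0.33, 0.03], "spin": 1.17},
  {"gripper": 0.094, "slide": [-0.29, -0.33, 0.03], "spin": 1.17},
  {"gripper": 0.094, "slide": [-0.29, -0.33, 0.03], "spin": 1.17},
  {"gripper": 0.094, "slide": [-0.29, -0.33, 0.03], "spin": 1.17},
])

```text
time_s: 1.6
ee_pos: [0.342, 0.1206, 0.3776]
eef_rot: [3.141, -0.0, 1.55]
force: [2.2, 0.5, 0.2]
grip_width: 0.0941
grip_force: 0.0
```

```bash
python3 -c "
from h import *
go(.48,-.338,.17,.39)"
```

```text
t 1.6 grasp pt [0.3422 0.1206 0.1976] rpy [ 3.1405e+00 -3.0000e-04  1.5502e+00] F [2.2 0.5 0.2] w 0.0941 | slide [-0.4557  0.1472  0.0276] spin 1.1602
```

>>> jog_arm([
  {"gripper": 0.094, "slide": [-0.45, 0.15, 0.028], "spin": 1.16},
  {"gripper": 0.094, "slide": [-0.45, 0.15, 0.028], "spin": 1.16},
  {"gripper": 0.094, "slide": [-0.45, 0.15, 0.028], "spin": 1.16},
  {"gripper": 0.094, "slide": [-0.45, 0.15, 0.028], "spin": 1.16},
  {"gripper": 0.094, "slide": [-0.45, 0.15, 0.028], "spin": 1.16},
  {"gripper": 0.094, "slide": [-0.45, 0.15, 0.028], "spin": 1.16},
  {"gripper": 0.094, "slide": [-0.45, 0.15, 0.028], "spin": 1.16},
  {"gripper": 0.094, "slide": [-0.45, 0.15, 0.028], "spin": 1.16},
])

```text
time_s: 2.4
ee_pos: [0.4628, -0.2604, 0.3537]
eef_rot: [3.141, -0.0, 0.389]
force: [0.7, 0.5, 0.8]
grip_width: 0.0941
grip_force: 0.0
```

```bash
python3 -c "
from h import *
go(.48,-.338,.17,.39)"
```

```text
t 2.4 grasp pt [ 0.4628 -0.2604  0.1737] rpy [ 3.1414e+00 -2.0000e-04  3.8950e-01] F [0.7 0.5 0.8] w 0.0941 | slide [-0.0136  0.0783  0.0037] spin -0.0005
```

>>> jog_arm([
  {"gripper": 0.094, "slide": [-0.0136, 0.0783, 0.0], "spin": 0},
  {"gripper": 0.094, "slide": [-0.0136, 0.0783, 0.0], "spin": 0},
  {"gripper": 0.094, "slide": [-0.0136, 0.0783, 0.0], "spin": 0},
  {"gripper": 0.094, "slide": [-0.0136, 0.0783, 0.04], "spin": 0},
  {"gripper": 0.094, "slide": [-0.0136, 0.0783, 0.07], "spin": 0},
  {"gripper": 0.094, "slide": [-0.0136, 0.0783, 0.097], "spin": 0},
  {"gripper": 0.094, "slide": [-0.0136, 0.0783, 0.097], "spin": 0},
  {"gripper": 0.094, "slide": [-0.0136, 0.0783, 0.097], "spin": 0},
])

```text
time_s: 3.2
ee_pos: [0.4805, -0.3353, 0.2577]
eef_rot: [3.141, -0.0, 0.396]
force: [0.8, -0.6, 1.0]
grip_width: 0.0937
grip_force: 0.0
```

```bash
python3 -c "
from h import *
go(.48,-.338,.075,.39)
im,d=cams.camera('wrist');im2,_=cams.camera('side')
save('g.png',np.hstack([im,im2])[:, ::1]); a=cv2.imread('pics/g.png');cv2.imwrite('pics/g.png',cv2.resize(a,(800,300)))"
```

```text
t 3.2 grasp pt [ 0.4805 -0.3353  0.0777] rpy [ 3.1415e+00 -1.0000e-04  3.9620e-01] F [ 0.8 -0.6  1. ] w 0.0937 | slide [-0.0015  0.0022  0.0027] spin 0.0062
```

View pics/g.png

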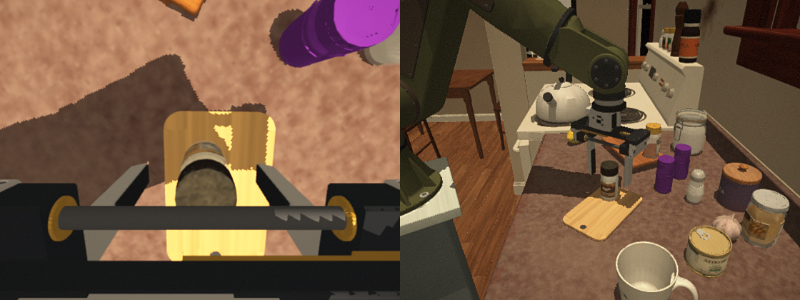

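The jar's cap sits between the open fingers (wrist view, around (207,185)), so I close on it.

>>> jog_arm([
  {"gripper": 0.03, "slide": [-0.001, 0.002, 0.002], "spin": 0},
  {"gripper": 0.03, "slide": [-0.001, 0.002, 0.002], "spin": 0},
  {"gripper": 0.03, "slide": [-0.001, 0.002, 0.002], "spin": 0},
  {"gripper": 0.03, "slide": [-0.001, 0.002, 0.002], "spin": 0},
  {"gripper": 0.03, "slide": [-0.001, 0.002, 0.002], "spin": 0},
  {"gripper": 0.03, "slide": [-0.001, 0.002, 0.002], "spin": 0},
  {"gripper": 0.03, "slide": [-0.001, 0.002, 0.002], "spin": 0},
  {"gripper": 0.03, "slide": [-0.001, 0.002, 0.002], "spin": 0},
], squeeze=12)

```text
time_s: 4.1
ee_pos: [0.4801, -0.3379, 0.2548]
eef_rot: [3.142, 0.0, 0.396]
force: [0.1, -0.7, 0.5]
grip_width: 0.0431
grip_force: 12.0
```

>>> jog_arm([
  {"gripper": 0.03, "slide": [0, 0, -0.02], "spin": 0},
  {"gripper": 0.03, "slide": [0, 0, -0.05], "spin": 0},
  {"gripper": 0.03, "slide": [0, 0, -0.08], "spin": 0},
  {"gripper": 0.03, "slide": [0, 0, -0.08], "spin": 0},
  {"gripper": 0.03, "slide": [0, 0, -0.08], "spin": 0},
])

```text
time_s: 4.6
ee_pos: [0.48, -0.3378, 0.3346]
eef_rot: [3.141, -0.0, 0.396]
force: [-0.5, -0.0, -1.6]
grip_width: 0.0431
grip_force: 12.0
```

```bash
python3 -c "
from h import *
go(.6785,-.146,.15,-.118)
im,W=cloud('side')
m=box(W,.43,.53,-.39,-.29,.04,.3); print(m.sum())
for r in finder.find_in('jar','side'): print(r)
"
```

```text
t 4.6 grasp pt [ 0.48   -0.3378  0.1546] rpy [ 3.1414e+00 -1.0000e-04  3.9580e-01] F [-0.5 -0.  -1.6] w 0.0431 | slide [ 0.2571 -0.1005  0.0046] spin 0.5138
5008
{'point': [0.6128, -0.3957, 0.0607], 'confidence': 0.86}
{'point': [0.6995, -0.3721, 0.0617], 'confidence': 0.77}
```

>>> jog_arm([
  {"gripper": 0.03, "slide": [0.04, -0.016, 0], "spin": 0.08},
  {"gripper": 0.03, "slide": [0.08, -0.031, 0], "spin": 0.17},
  {"gripper": 0.03, "slide": [0.12, -0.047, 0], "spin": 0.26},
  {"gripper": 0.03, "slide": [0.16, -0.062, 0], "spin": 0.35},
  {"gripper": 0.03, "slide": [0.2, -0.078, 0], "spin": 0.43},
  {"gripper": 0.03, "slide": [0.24, -0.094, 0], "spin": 0.514},
  {"gripper": 0.03, "slide": [0.257, -0.1, 0], "spin": 0.514},
  {"gripper": 0.03, "slide": [0.257, -0.1, 0], "spin": 0.514},
])

```text
time_s: 5.5
ee_pos: [0.6799, -0.1443, 0.3324]
eef_rot: [-3.141, 0.003, -0.115]
force: [-0.1, 0.0, -1.6]
grip_width: 0.0435
grip_force: 12.0
```

```bash
python3 -c "
from h import *
go(.6785,-.146,.1,-.118)
"
```

```text
t 5.5 grasp pt [ 0.6794 -0.1442  0.1524] rpy [-3.141e+00  2.800e-03 -1.153e-01] F [-0.1  0.  -1.6] w 0.0435 | slide [-0.0005  0.002   0.0524] spin 0.0027
```

>>> jog_arm([
  {"gripper": 0.03, "slide": [0, 0.002, 0.02], "spin": 0},
  {"gripper": 0.03, "slide": [0, 0.002, 0.04], "spin": 0},
  {"gripper": 0.03, "slide": [0, 0.002, 0.048], "spin": 0},
  {"gripper": 0.03, "slide": [0, 0.002, 0.051], "spin": 0},
  {"gripper": 0.03, "slide": [0, 0.002, 0.051], "spin": 0},
  {"gripper": 0.03, "slide": [0, 0.002, 0.051], "spin": 0},
])

```text
time_s: 6.1
ee_pos: [0.6785, -0.1487, 0.2848]
eef_rot: [3.141, -0.001, -0.118]
force: [-0.1, -0.6, -1.5]
grip_width: 0.0428
grip_force: 12.0
```

```bash
python3 -c "
from h import *
go(.6785,-.146,.099,-.118)
"
```

```text
t 6.1 grasp pt [ 0.6787 -0.1488  0.1048] rpy [ 3.1414e+00 -1.3000e-03 -1.1840e-01] F [-0.1 -0.6 -1.5] w 0.0428 | slide [-0.0006 -0.0028  0.0058] spin -0.0004
```

>>> jog_arm([
  {"gripper": 0.03, "slide": [0, 0, 0.002], "spin": 0},
  {"gripper": 0.03, "slide": [0, 0, 0.004], "spin": 0},
  {"gripper": 0.03, "slide": [0, 0, 0.005], "spin": 0},
  {"gripper": 0.03, "slide": [0, 0, 0.005], "spin": 0},
  {"gripper": 0.03, "slide": [0, 0, 0.005], "spin": 0},
])

```text
time_s: 6.6
ee_pos: [0.6785, -0.1485, 0.2789]
eef_rot: [3.142, -0.0, -0.118]
force: [1.2, 0.5, -0.8]
grip_width: 0.0431
grip_force: 12.0
```

```bash
python3 -c "
from h import *
go(.6785,-.146,.099,-.118)
"
```

```text
t 6.6 grasp pt [ 0.6785 -0.1485  0.0989] rpy [ 3.1416e+00 -1.0000e-04 -1.1820e-01] F [ 1.2  0.5 -0.8] w 0.0431 | slide [-0.0003 -0.0025 -0.0001] spin -0.0002
```

>>> jog_arm([
  {"gripper": 0.045, "slide": [0, 0, 0.001], "spin": 0},
  {"gripper": 0.055, "slide": [0, 0, 0.001], "spin": 0},
  {"gripper": 0.08, "slide": [0, 0, 0.001], "spin": 0},
  {"gripper": 0.08, "slide": [0, 0, 0.001], "spin": 0},
  {"gripper": 0.08, "slide": [0, 0, 0.001], "spin": 0},
  {"gripper": 0.08, "slide": [0, 0, 0.001], "spin": 0},
])

```text
time_s: 7.2
ee_pos: [0.6785, -0.1485, 0.2779]
eef_rot: [3.142, -0.0, -0.118]
force: [0.3, -0.3, 0.0]
grip_width: 0.079
grip_force: 0.0
```

>>> jog_arm([
  {"gripper": 0.08, "slide": [0, 0, -0.02], "spin": 0},
  {"gripper": 0.08, "slide": [0, 0, -0.06], "spin": 0},
  {"gripper": 0.08, "slide": [0, 0, -0.1], "spin": 0},
  {"gripper": 0.08, "slide": [0, 0, -0.1], "spin": 0},
  {"gripper": 0.08, "slide": [-0.1, 0, -0.1], "spin": 0},
  {"gripper": 0.06, "slide": [-0.2, 0, -0.1], "spin": 0},
  {"gripper": 0.06, "slide": [-0.2, 0, -0.1], "spin": 0},
  {"gripper": 0.06, "slide": [-0.2, 0, -0.1], "spin": 0},
])

```text
time_s: 8.0
ee_pos: [0.4789, -0.1246, 0.3771]
eef_rot: [-3.142, 0.0, -0.118]
force: [0.8, -0.5, 1.4]
grip_width: 0.0612
grip_force: 0.0
```

```bash
python3 - <<'E'
from h import *
o=scene()
for c,(im,W,r,b) in o.items():
    m=box(W,.63,.72,-.2,-.1,.11,.15); print(c,m.sum(),np.round(np.percentile(W[m],[2,50,98],axis=0),3).tolist())
im=np.hstack([o['top'][0],o['side'][0]]); save('p.png',cv2.resize(im,(800,300)))
E
```

```text
top riser (array([ 675.9, -174.7]), array([220.2, 120.5]), 83.16) 0.03129574837194704 3627 board (array([ 447.5, -368.1]), array([191.6, 124.5]), 21.76) 0.007202588620776559 3888
side riser (array([ 673.8, -176.5]), array([222.4, 120.7]), 83.44) 0.03128588377699835 1729 board (array([ 449.4, -363.4]), array([201.2, 128.2]), 21.95) 0.007578290155146038 4780
top 315 [[0.658, -0.167, 0.115], [0.677, -0.148, 0.127], [0.697, -0.129, 0.131]]
side 222 [[0.656, -0.172, 0.111], [0.671, -0.16, 0.124], [0.694, -0.133, 0.128]]
```

View pics/p.png

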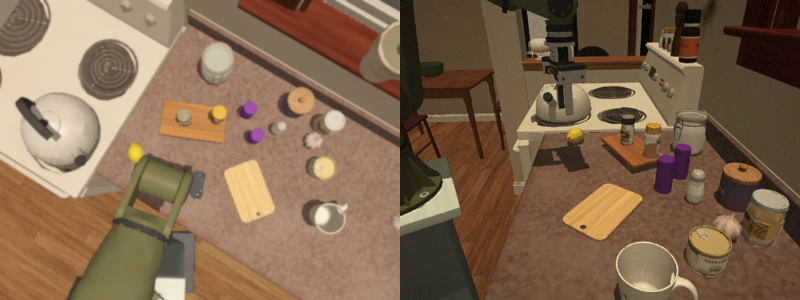

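The jar stands upright on the riser, at about (185,118) in the top view, and the board is unmoved. Next I go over the board's rear half.

```bash
python3 -c "
from h import *
go(.4016,-.3846,.06,.382)
"
```

```text
t 8.1 grasp pt [ 0.4758 -0.1239  0.1967] rpy [-3.1409  0.0038 -0.1186] F [ 0.5 -0.7 -0.1] w 0.0599 | slide [-0.0423  0.2677  0.1367] spin -0.5006
```

>>> jog_arm([
  {"gripper": 0.06, "slide": [-0.042, 0.268, 0.08], "spin": -0.5},
  {"gripper": 0.06, "slide": [-0.042, 0.268, 0.08], "spin": -0.5},
  {"gripper": 0.06, "slide": [-0.042, 0.268, 0.08], "spin": -0.5},
  {"gripper": 0.06, "slide": [-0.042, 0.268, 0.08], "spin": -0.5},
  {"gripper": 0.06, "slide": [-0.042, 0.268, 0.08], "spin": -0.5},
  {"gripper": 0.06, "slide": [-0.042, 0.268, 0.08], "spin": -0.5},
  {"gripper": 0.06, "slide": [-0.042, 0.268, 0.13], "spin": -0.5},
  {"gripper": 0.06, "slide": [-0.042, 0.268, 0.137], "spin": -0.5},
])

```text
time_s: 8.9
ee_pos: [0.4065, -0.3863, 0.2358]
eef_rot: [-3.134, 0.003, 0.38]
force: [0.6, 0.6, 0.4]
grip_width: 0.0597
grip_force: 0.0
```

>>> jog_arm([
  {"gripper": 0.06, "slide": [0, 0, 0], "spin": 0},
  {"gripper": 0.06, "slide": [0, 0, 0], "spin": 0},
  {"gripper": 0.06, "slide": [0, 0, 0], "spin": 0},
])

```text
time_s: 9.2
ee_pos: [0.4085, -0.386, 0.243]
eef_rot: [3.139, -0.001, 0.383]
force: [-0.2, 0.5, 0.6]
grip_width: 0.0598
grip_force: 0.0
```

```bash
python3 -c "
from h import *
go(.4016,-.3846,.03,.382)
"
```

```text
t 9.2 grasp pt [ 0.4089 -0.3864  0.063 ] rpy [ 3.1387e+00 -1.1000e-03  3.8300e-01] F [-0.2  0.5  0.6] w 0.0598 | slide [-0.0061 -0.0045  0.0329] spin 0.001
```

>>> jog_arm([
  {"gripper": 0.06, "slide": [-0.006, -0.0045, 0.0], "spin": 0},
  {"gripper": 0.06, "slide": [-0.006, -0.0045, 0.015], "spin": 0},
  {"gripper": 0.06, "slide": [-0.006, -0.0045, 0.025], "spin": 0},
  {"gripper": 0.06, "slide": [-0.006, -0.0045, 0.032], "spin": 0},
  {"gripper": 0.06, "slide": [-0.006, -0.0045, 0.034], "spin": 0},
  {"gripper": 0.06, "slide": [-0.006, -0.0045, 0.034], "spin": 0},
  {"gripper": 0.06, "slide": [-0.006, -0.0045, 0.034], "spin": 0},
])

```text
time_s: 9.9
ee_pos: [0.4006, -0.3844, 0.2074]
eef_rot: [3.141, 0.0, 0.382]
force: [-5.2, 4.9, 14.9]
grip_width: 0.0601
grip_force: 7.6
```

>>> jog_arm([
  {"gripper": 0.06, "slide": [0, 0, 0.001], "spin": 0},
  {"gripper": 0.06, "slide": [0, 0, 0.002], "spin": 0},
  {"gripper": 0.06, "slide": [0, 0, 0.002], "spin": 0},
  {"gripper": 0.06, "slide": [0, 0, 0.002], "spin": 0},
])

```text
time_s: 10.3
ee_pos: [0.4008, -0.3846, 0.2072]
eef_rot: [3.14, -0.0, 0.382]
force: [-9.8, 10.1, 37.2]
grip_width: 0.0599
grip_force: 18.3
```

```bash
python3 -c "
from h import *
go(.4016,-.3846,.027,.382)
"
```

```text
t 10.3 grasp pt [ 0.4009 -0.3848  0.0272] rpy [ 3.1402e+00 -2.0000e-04  3.8230e-01] F [-9.8 10.1 37.2] w 0.0599 | slide [0.0007 0.0001 0.0002] spin 0.0003
```

>>> jog_arm([
  {"gripper": 0.06, "slide": [0, 0, -0.001], "spin": 0},
  {"gripper": 0.06, "slide": [0, 0, -0.0023], "spin": 0},
  {"gripper": 0.06, "slide": [0, 0, -0.0023], "spin": 0},
  {"gripper": 0.06, "slide": [0, 0, -0.0023], "spin": 0},
])

```text
time_s: 10.7
ee_pos: [0.4007, -0.3845, 0.2074]
eef_rot: [3.141, -0.0, 0.382]
force: [-1.8, 1.4, 10.8]
grip_width: 0.0605
grip_force: 5.3
```

```bash
python3 -c "
from h import *
# target: board centre at riser x=-185 mm, y=0; press at board x -50
R=-.1178; c=np.array([.675,-.176]); u=np.array([np.cos(R),np.sin(R)])
p=c+u*-.235; print(p, c+u*-.105); go(p[0],p[1],.027,R)
"
```

```text
[ 0.44162864 -0.14838098] [ 0.57072769 -0.16365959]
t 10.7 grasp pt [ 0.4007 -0.3847  0.0274] rpy [ 3.1409e+00 -2.0000e-04  3.8180e-01] F [-1.8  1.4 10.8] w 0.0605 | slide [ 0.126  -0.204   0.0003] spin 0.4996
```

>>> jog_arm([
  {"gripper": 0.06, "slide": [0.002, -0.004, 0], "spin": 0.01},
  {"gripper": 0.06, "slide": [0.006, -0.01, 0], "spin": 0.024},
  {"gripper": 0.06, "slide": [0.011, -0.018, 0], "spin": 0.044},
  {"gripper": 0.06, "slide": [0.017, -0.028, 0], "spin": 0.067},
  {"gripper": 0.06, "slide": [0.023, -0.037, 0], "spin": 0.091},
  {"gripper": 0.06, "slide": [0.029, -0.047, 0], "spin": 0.115},
  {"gripper": 0.06, "slide": [0.034, -0.055, 0], "spin": 0.135},
  {"gripper": 0.06, "slide": [0.038, -0.061, 0], "spin": 0.15},
])

```text
time_s: 11.5
ee_pos: [0.4134, -0.3136, 0.2075]
eef_rot: [3.14, -0.001, 0.231]
force: [-0.7, -3.4, 7.1]
grip_width: 0.0598
grip_force: 3.6
```

```bash
python3 -c "
from h import *
o=scene(); save('d1.png',o['side'][0])
go(.4416,-.1484,.027,-.118)
"
```

```text
top riser (array([ 675.8, -174.8]), array([219.8, 120.8]), 82.92) 0.031212310663312655 3627 board (array([ 496.3, -313.5]), array([111.2, 120.5]), 5.54) 0.007315593111106676 1877
side riser (array([ 674.6, -177.6]), array([220.8, 120.9]), 83.18) 0.03127442912495237 1725 board (array([ 508.4, -317.6]), array([103.8, 112.5]), 4.9) 0.007496638839938939 1443
t 11.6 grasp pt [ 0.4137 -0.3132  0.0274] rpy [ 3.1409e+00 -9.0000e-04  2.3170e-01] F [1.4 4.8 9.4] w 0.0601 | slide [ 0.065  -0.154   0.0004] spin 0.3497
```

View pics/d1.png

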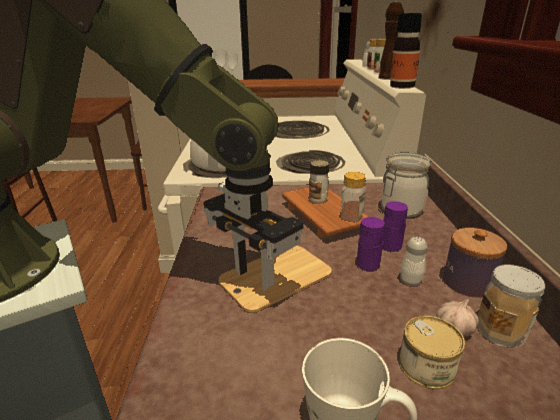

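The board follows flat under the fingertips, its nose now at about (320,268). It may have turned further than the tool, so I fit its pose from the visible front part.

```bash
cat >> h.py <<'E'
def board(W,b,L=.06,yaw=0.1):
    P=rect(W,b)
    for _ in range(6):
        u=np.array([np.cos(yaw),np.sin(yaw)]); s=P@u; Q=P[s>np.percentile(s,99.5)-L]
        _,wh,a=cv2.minAreaRect((Q*1000).astype(np.float32))
        a=np.deg2rad(a); a=(a-yaw+np.pi/4)%(np.pi/2)-np.pi/4+yaw; yaw=a
    u=np.array([np.cos(yaw),np.sin(yaw)]); v=np.array([-u[1],u[0]])
    s=P@u; t=Q@v
    nose=np.percentile(s,99.7)*u+(np.percentile(t,.5)+np.percentile(t,99.5))/2*v
    return nose,yaw,np.round(wh,0)
def report():
    o=scene(); R=-.1178; c=np.array([.675,-.176]); ux=np.array([np.cos(R),np.sin(R)]); uy=np.array([-ux[1],ux[0]])
    for k,(im,W,r,b) in o.items():
        n,y,wh=board(W,b); c=np.array([.6758,-.1747]) if k=="top" else np.array([.6742,-.1772])
        print(k,"nose",np.round(n,4),"yaw",round(y,3),wh,"in riser: nose",np.round([(n-c)@ux,(n-c)@uy],4),"dyaw",round(y-R,3))
    return o
E
python3 -c "
from h import *
report()
"
```

```text
top riser (array([ 675.6, -174.7]), array([220.1, 120.1]), 83.07) 0.031136964297353843 3631 board (array([ 495.6, -313.8]), array([112. , 121.7]), 4.25) 0.007144726918643568 1866
side riser (array([ 674. , -177.8]), array([219.5, 121.3]), 82.91) 0.031228664821210526 1728 board (array([ 510.9, -321. ]), array([104.1, 110. ]), 12.6) 0.00750925938136455 1428
top nose [ 0.5511 -0.3083] yaw 0.097 [ 61. 123.] in riser: nose [-0.1082 -0.1474] dyaw 0.214
side nose [ 0.5525 -0.3151] yaw 0.099 [ 69. 112.] in riser: nose [-0.1047 -0.1513] dyaw 0.217
```

>>> jog_arm([
  {"gripper": 0.06, "slide": [0.002, -0.004, 0], "spin": 0},
  {"gripper": 0.06, "slide": [0.006, -0.013, 0], "spin": 0},
  {"gripper": 0.06, "slide": [0.011, -0.024, 0], "spin": 0},
  {"gripper": 0.06, "slide": [0.016, -0.035, 0], "spin": 0},
  {"gripper": 0.06, "slide": [0.021, -0.046, 0], "spin": 0},
  {"gripper": 0.06, "slide": [0.026, -0.057, 0], "spin": 0},
  {"gripper": 0.06, "slide": [0.031, -0.067, 0], "spin": 0},
  {"gripper": 0.06, "slide": [0.034, -0.074, 0], "spin": 0},
])

```text
time_s: 12.5
ee_pos: [0.4296, -0.2336, 0.2074]
eef_rot: [3.14, -0.001, 0.232]
force: [-0.2, -3.2, 7.3]
grip_width: 0.0598
grip_force: 3.7
```

```bash
python3 -c "
from h import *
report()
go(.4416,-.1484,.027,-.118)
"
```

```text
top riser (array([ 676.1, -174.7]), array([220.1, 120.8]), 83.14) 0.03123425296142506 3631 board (array([ 513. , -258.5]), array([120.6,  91.4]), 80.93) 0.007274849079494597 1626
side riser (array([ 674. , -177.4]), array([221.4, 121.6]), 82.99) 0.03125286637091864 1727 board (array([ 513.8, -260.2]), array([124.4,  99.9]), 79.91) 0.007474078401181649 1259
top nose [ 0.5636 -0.2585] yaw 0.021 [ 61. 124.] in riser: nose [-0.1015 -0.0964] dyaw 0.139
side nose [ 0.5649 -0.256 ] yaw 0.101 [ 65. 129.] in riser: nose [-0.0993 -0.0911] dyaw 0.219
t 12.6 grasp pt [ 0.4299 -0.2333  0.0274] rpy [ 3.1409e+00 -1.2000e-03  2.3220e-01] F [ 1.1  3.5 10.1] w 0.0605 | slide [ 0.0309 -0.0799  0.0004] spin 0.3502
```

```bash
python3 -c "
from h import *
im,W=cloud('top'); im2=cams.camera('side')[0]
save('t2.png',np.hstack([cv2.resize(im[120:320,200:400],(400,400)),cv2.resize(im2[160:320,200:360],(400,400))]))
"
```

```text
(no output)
```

View pics/t2.png

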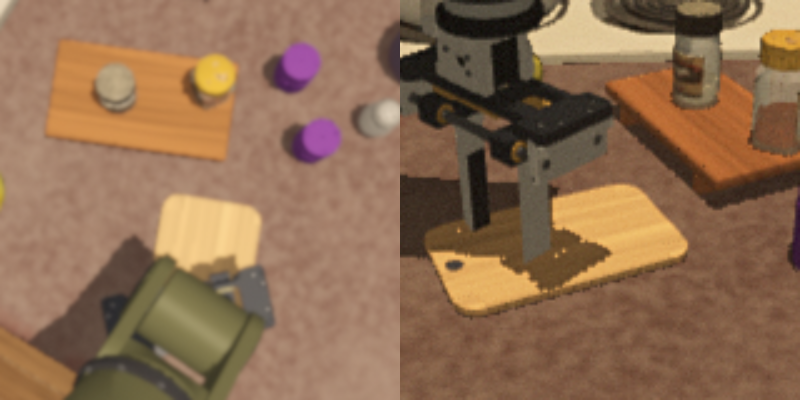

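```bash
cat >> h.py <<'E'
def pose(show=None):
    im,W=cloud("side"); h=cv2.cvtColor(im,cv2.COLOR_RGB2HSV); i=im.astype(float)
    m=box(W,.3,.7,-.5,-.03,.001,.014)&(i[...,2]<.55*i[...,0])&(h[...,0]>12)&(h[...,0]<30)
    m=cv2.morphologyEx(m.astype(np.uint8),cv2.MORPH_OPEN,np.ones((3,3)))>0; m=comp(m)
    P=rect(W,m); (c,s,a)=cv2.minAreaRect((P*1000).astype(np.float32))
    a=np.deg2rad(a); a=(a+np.pi/4)%(np.pi/2)-np.pi/4
    R=-.1178; ux=np.array([np.cos(R),np.sin(R)]); uy=np.array([-ux[1],ux[0]]); d=np.array(c)/1000-[.6742,-.1772]
    print("side board c",np.round(c,1),np.round(s,0),"yaw",round(a,3),"riser: c",np.round([d@ux,d@uy],4),"dyaw",round(a-R,3))
    if show: p=im.copy(); p[m]=(0,0,255); save(show,cv2.resize(p[130:330,180:400],None,fx=2,fy=2))
E
python3 -c "
from h import *
pose('m3.png')
"
```

```text
side board c [ 462.9 -252.3] [123. 190.] yaw -0.15 riser: c [-0.201  -0.0994] dyaw -0.032
```

View pics/m3.png

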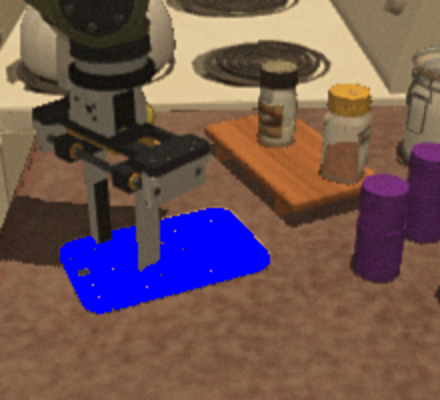

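The whole board is segmented now. It is nearly parallel to the slot but 99 mm to its right, and dragging from behind the middle makes it turn. I'll lift off, press over the board's middle and drag sideways.

>>> jog_arm([
  {"gripper": 0.06, "slide": [0, 0, -0.01], "spin": 0},
  {"gripper": 0.06, "slide": [0, 0, -0.03], "spin": 0},
  {"gripper": 0.06, "slide": [0, 0, -0.03], "spin": 0},
  {"gripper": 0.06, "slide": [0, 0, -0.03], "spin": 0},
])

```text
time_s: 13.15
ee_pos: [0.4291, -0.2337, 0.237]
eef_rot: [3.141, -0.0, 0.232]
force: [-0.2, 0.2, -0.5]
grip_width: 0.0602
grip_force: 0.0
```

```bash
python3 -c "
from h import *
pose()
go(.4635,-.251,.027,-.15)
"
```

```text
side board c [ 463.7 -248. ] [132. 191.] yaw -0.144 riser: c [-0.2007 -0.0951] dyaw -0.026
t 13.2 grasp pt [ 0.4289 -0.2336  0.0566] rpy [-3.1412e+00  4.0000e-04  2.3170e-01] F [-0.7  0.8  0.1] w 0.06 | slide [0.0297 0.0249 0.0296] spin 0.3817
```

>>> jog_arm([
  {"gripper": 0.06, "slide": [0.0297, 0.0249, 0], "spin": 0.38},
  {"gripper": 0.06, "slide": [0.0297, 0.0249, 0], "spin": 0.38},
  {"gripper": 0.06, "slide": [0.0297, 0.0249, 0], "spin": 0.38},
  {"gripper": 0.06, "slide": [0.0297, 0.0249, 0.01], "spin": 0.38},
  {"gripper": 0.06, "slide": [0.0297, 0.0249, 0.022], "spin": 0.38},
  {"gripper": 0.06, "slide": [0.0297, 0.0249, 0.028], "spin": 0.38},
  {"gripper": 0.06, "slide": [0.0297, 0.0249, 0.03], "spin": 0.38},
  {"gripper": 0.06, "slide": [0.0297, 0.0249, 0.03], "spin": 0.38},
])

```text
time_s: 14.0
ee_pos: [0.4637, -0.2511, 0.2074]
eef_rot: [-3.141, 0.001, -0.147]
force: [-6.2, 3.8, 15.3]
grip_width: 0.0598
grip_force: 7.4
```

```bash
python3 -c "
from h import *
pose()
R=-.1178; u=np.array([np.cos(R),np.sin(R)]); v=np.array([-u[1],u[0]])
o=telemetry.get_obs(); p=o['ee_pos'][:2]+.012*u+.097*v; go(p[0],p[1],.027,-.118)
"
```

```text
side board c [ 464.1 -253. ] [124. 192.] yaw -0.153 riser: c [-0.1997 -0.0999] dyaw -0.035
t 14.05 grasp pt [ 0.4636 -0.251   0.0274] rpy [-3.1415e+00  5.0000e-04 -1.4660e-01] F [-5.7  4.  14.7] w 0.0603 | slide [ 0.0093 -0.0973  0.0004] spin -0.0286
```

>>> jog_arm([
  {"gripper": 0.06, "slide": [0.0, -0.004, 0], "spin": -0.002},
  {"gripper": 0.06, "slide": [0.001, -0.014, 0], "spin": -0.005},
  {"gripper": 0.06, "slide": [0.003, -0.028, 0], "spin": -0.01},
  {"gripper": 0.06, "slide": [0.005, -0.044, 0], "spin": -0.015},
  {"gripper": 0.06, "slide": [0.006, -0.06, 0], "spin": -0.02},
  {"gripper": 0.06, "slide": [0.008, -0.076, 0], "spin": -0.025},
  {"gripper": 0.06, "slide": [0.009, -0.09, 0], "spin": -0.03},
  {"gripper": 0.06, "slide": [0.009, -0.098, 0], "spin": -0.03},
])

```text
time_s: 14.85
ee_pos: [0.4876, -0.1551, 0.2075]
eef_rot: [3.141, -0.002, -0.116]
force: [0.1, -4.5, 8.0]
grip_width: 0.0599
grip_force: 4.2
```

```bash
python3 -c "
from h import *
pose()
go(.4635,-.251,.027,-.118)
scene()
"
```

```text
side board c [ 488.3 -157.7] [123. 191.] yaw -0.121 riser: c [-0.1869 -0.0025] dyaw -0.003
t 14.9 grasp pt [ 0.4879 -0.1546  0.0274] rpy [ 3.141e+00 -1.700e-03 -1.158e-01] F [0.6 3.5 9.3] w 0.0601 | slide [-0.0131  0.0986  0.0005] spin 0.0022
top riser (array([ 675.7, -174.8]), array([219.7, 120.8]), 83.12) 0.031265181733139594 3635 board (array([ 555. , -162.1]), array([121.7,  59.7]), 81.78) 0.007235586863633757 1016
side riser (array([ 674.1, -177.3]), array([221. , 121.5]), 82.75) 0.03123498853448556 1727 board (array([ 427.4, -170. ]), array([82.8, 72.9]), 82.82) 0.007550477639319746 576
```

>>> jog_arm([
  {"gripper": 0.06, "slide": [0.004, -0.001, 0], "spin": 0},
  {"gripper": 0.06, "slide": [0.012, -0.002, 0], "spin": 0},
  {"gripper": 0.06, "slide": [0.022, -0.002, 0], "spin": 0},
  {"gripper": 0.06, "slide": [0.034, -0.002, 0], "spin": 0},
  {"gripper": 0.06, "slide": [0.046, -0.002, 0], "spin": 0},
  {"gripper": 0.06, "slide": [0.056, -0.002, 0], "spin": 0},
  {"gripper": 0.06, "slide": [0.066, -0.002, 0], "spin": 0},
  {"gripper": 0.06, "slide": [0.07, -0.002, 0], "spin": 0},
])

```text
time_s: 15.8
ee_pos: [0.5574, -0.1619, 0.2074]
eef_rot: [3.141, 0.0, -0.117]
force: [-6.8, 0.1, 15.2]
grip_width: 0.0597
grip_force: 7.9
```

>>> jog_arm([
  {"gripper": 0.06, "slide": [0, 0, -0.01], "spin": 0},
  {"gripper": 0.06, "slide": [0, 0, -0.03], "spin": 0},
  {"gripper": 0.06, "slide": [0, 0, -0.03], "spin": 0},
  {"gripper": 0.06, "slide": [-0.05, 0, -0.03], "spin": 0},
  {"gripper": 0.06, "slide": [-0.05, 0, -0.03], "spin": 0},
  {"gripper": 0.06, "slide": [-0.05, 0, -0.03], "spin": 0},
])

```text
time_s: 16.4
ee_pos: [0.5066, -0.1558, 0.2366]
eef_rot: [-3.141, 0.001, -0.118]
force: [0.5, -0.1, 0.3]
grip_width: 0.0602
grip_force: 0.0
```

```bash
python3 -c "
from h import *
pose('m5.png')
R=-.1178; u=np.array([np.cos(R),np.sin(R)]); v=np.array([-u[1],u[0]])
p=np.array([.675,-.176])-.170*u; go(p[0],p[1],.027,-.118)
"
```

```text
side board c [ 544.9 -162.8] [142. 165.] yaw -0.114 riser: c [-0.1301 -0.0009] dyaw 0.004
t 16.45 grasp pt [ 0.5076 -0.1561  0.0571] rpy [ 3.1414e+00 -8.0000e-04 -1.1800e-01] F [ 0.4 -0.2  0.6] w 0.0602 | slide [-0.0014  0.0001  0.0301] spin 0.0
```

View pics/m5.png

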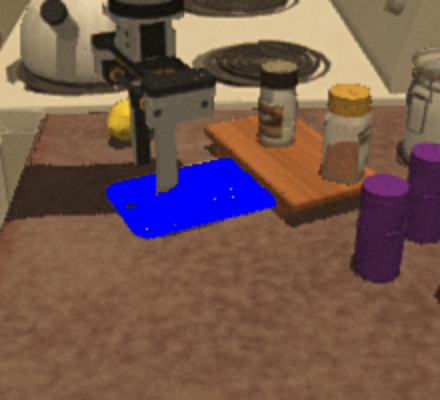

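The board's nose is in the slot and straight (dyaw 0.004). I press again about 50 mm behind its middle and push it home.

>>> jog_arm([
  {"gripper": 0.06, "slide": [-0.001, 0, 0.015], "spin": 0},
  {"gripper": 0.06, "slide": [-0.001, 0, 0.025], "spin": 0},
  {"gripper": 0.06, "slide": [-0.001, 0, 0.029], "spin": 0},
  {"gripper": 0.06, "slide": [-0.001, 0, 0.0305], "spin": 0},
  {"gripper": 0.06, "slide": [-0.001, 0, 0.0305], "spin": 0},
  {"gripper": 0.06, "slide": [-0.001, 0, 0.0305], "spin": 0},
])

```text
time_s: 17.05
ee_pos: [0.5067, -0.1559, 0.2074]
eef_rot: [3.141, -0.001, -0.118]
force: [-4.8, 1.3, 11.1]
grip_width: 0.0596
grip_force: 5.6
```

>>> jog_arm([
  {"gripper": 0.06, "slide": [0.004, 0, 0], "spin": 0},
  {"gripper": 0.06, "slide": [0.012, 0, 0], "spin": 0},
  {"gripper": 0.06, "slide": [0.022, 0, 0], "spin": 0},
  {"gripper": 0.06, "slide": [0.032, 0, 0], "spin": 0},
  {"gripper": 0.06, "slide": [0.042, 0, 0], "spin": 0},
  {"gripper": 0.06, "slide": [0.05, 0, 0], "spin": 0},
  {"gripper": 0.06, "slide": [0.055, 0, 0], "spin": 0},
  {"gripper": 0.06, "slide": [0.058, 0, 0], "spin": 0},
])

```text
time_s: 17.85
ee_pos: [0.5646, -0.1628, 0.2074]
eef_rot: [3.141, -0.001, -0.118]
force: [-4.7, 0.2, 11.4]
grip_width: 0.06
grip_force: 5.5
```

>>> jog_arm([
  {"gripper": 0.06, "slide": [0.002, 0, 0], "spin": 0},
  {"gripper": 0.06, "slide": [0.004, 0, 0], "spin": 0},
  {"gripper": 0.06, "slide": [0.006, 0, 0], "spin": 0},
  {"gripper": 0.06, "slide": [0.007, 0, 0], "spin": 0},
])

```text
time_s: 18.25
ee_pos: [0.5709, -0.1636, 0.2074]
eef_rot: [3.141, 0.002, -0.118]
force: [-11.4, 1.0, 15.2]
grip_width: 0.0601
grip_force: 7.6
```

```bash
python3 -c "
from h import *
pose()
go(.56,-.16,.027,-.118)
"
```

```text
side board c [ 576.3 -166.2] [123. 103.] yaw -0.11 riser: c [-0.0985 -0.0006] dyaw 0.008
t 18.3 grasp pt [ 0.5707 -0.1636  0.0274] rpy [ 3.1414e+00  1.6000e-03 -1.1780e-01] F [-9.5  0.8 13.9] w 0.06 | slide [-0.011  -0.0023  0.0004] spin 0.0002
```

>>> jog_arm([
  {"gripper": 0.06, "slide": [0.002, 0, 0], "spin": 0},
  {"gripper": 0.06, "slide": [0.003, 0, 0], "spin": 0},
  {"gripper": 0.06, "slide": [0.003, 0, 0], "spin": 0},
])

```text
time_s: 18.6
ee_pos: [0.5739, -0.164, 0.2074]
eef_rot: [3.141, 0.001, -0.118]
force: [-10.4, 0.7, 14.1]
grip_width: 0.0596
grip_force: 6.9
```

>>> jog_arm([
  {"gripper": 0.06, "slide": [-0.002, 0, -0.005], "spin": 0},
  {"gripper": 0.06, "slide": [-0.002, 0, -0.03], "spin": 0},
  {"gripper": 0.06, "slide": [-0.002, 0, -0.07], "spin": 0},
  {"gripper": 0.06, "slide": [-0.05, 0, -0.1], "spin": 0},
  {"gripper": 0.06, "slide": [-0.1, 0, -0.15], "spin": 0},
  {"gripper": 0.06, "slide": [-0.1, 0, -0.15], "spin": 0},
  {"gripper": 0.06, "slide": [-0.1, 0, -0.15], "spin": 0},
  {"gripper": 0.06, "slide": [-0.1, 0, -0.15], "spin": 0},
])

```text
time_s: 19.4
ee_pos: [0.4747, -0.1521, 0.3569]
eef_rot: [3.141, -0.001, -0.118]
force: [0.3, -0.0, -0.5]
grip_width: 0.0604
grip_force: 0.0
```

```bash
python3 - <<'E'
from h import *
pose()
R=-.1178; u=np.array([np.cos(R),np.sin(R)]); v=np.array([-u[1],u[0]])
o=scene()
for k,c in (("top",[.6758,-.1747]),("side",[.6742,-.1772])):
    im,W,r,b=o[k]; d=rect(W,b)-c; print(k,"board rear x",np.percentile(d@u,[.3,2]),"y",np.percentile(d@v,[.5,99.5]))
    m=box(W,.63,.72,-.2,-.1,.11,.15); print("jar",np.round(np.percentile(W[m],[2,50,98],axis=0),3).tolist())
save('e.png',cv2.resize(np.hstack([o['top'][0],o['side'][0]]),(800,300)))
E
```

```text
side board c [ 577.  -161.2] [134. 103.] yaw -0.129 riser: c [-0.0984  0.0044] dyaw -0.011
top riser (array([ 675.6, -174.8]), array([219.9, 120.2]), 83.09) 0.031192539781632066 3623 board (array([ 572. , -164.3]), array([121.4,  91.4]), 83.32) 0.007093692194728918 1723
side riser (array([ 674.1, -177.7]), array([222. , 122.1]), 82.62) 0.03127972845603118 1731 board (array([ 572.6, -165.2]), array([122.6,  95.3]), 83.29) 0.007463378680442783 998
top board rear x [-0.14938166 -0.1466512 ] y [-0.06144641  0.05741969]
jar [[0.658, -0.168, 0.113], [0.677, -0.148, 0.127], [0.697, -0.129, 0.131]]
side board rear x [-0.14841684 -0.14615434] y [-0.06030805  0.05959684]
jar [[0.657, -0.171, 0.111], [0.67, -0.159, 0.124], [0.694, -0.134, 0.128]]
```

View pics/e.png

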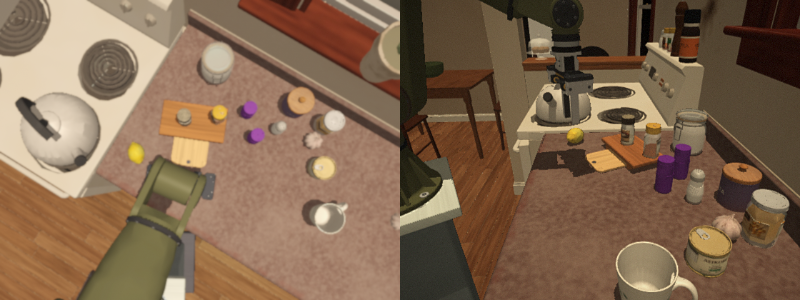

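The board is fully in: its rear edge is at riser x of about -149 mm and it is centred. The pushing force stayed at about 10 N while the fingers slipped 3 mm, so it is against the stop. The jar stands on the shelf and the bystanders are in place.

```bash
python3 -c "
from h import *
print(workorder.hand_in())"
```

```text
the job is handed in; nothing more can be done
None
```

I handed the job in at about 19.5 s: the spice jar stands upright on the riser's top and the board lies flat in the slot against the back stop, with the shelf jar and lemon where they were; the hand-in gave no verdict.

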